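# Feel for the shuttered port with the temperature probe

### The job

Take the temperature probe out of its stand and set its tip on the heating station's cover plate. Slide it lightly along the plate until it drops into the hidden port, then push it gently fully home, collar on the plate, and let go, leaving it upright. Do not press hard on the station, and leave the other things where they are.

Things in the scene. Friction and masses are not known exactly. Their poses are not given: they have to be found in the camera images.
- probe: Cordless temperature probe, 95 mm long, 140 to 210 g, standing in the stand, collar on its top. Origin at the centre of the tip (lower end), z up along it. From the tip up: round steel stem 10 mm in diameter (tapering to 4.4 mm over its last 3.5 mm), 0 to 35 mm; round collar 30 mm in diameter, 35 to 40 mm; square grip 22 x 22 mm, flats along the probe's x and y, 40 to 95 mm.
- probe_tip (a point): Centre of the small flat lower end of the probe's tapered stem (the probe's origin).
- stand: Fixed grey block 80 x 80 mm, 50 mm high; origin at the centre of its underside, z up. The probe stands in a 13 mm hole, 40 mm deep, in the middle of its top; lift it straight up by more than 35 mm to clear.
- station: Fixed white heating station, 120 mm (its x) by 290 mm (its y), 75 mm high; origin at the centre of its underside, z up. In its top is a centred window 60 mm (x) by 130 mm (y) with a 3 mm high rim, showing the bare aluminium cover plate, whose surface lies 72 mm above the origin. The plate floats on springs: it yields downwards after 2 N, then 0.4 N per mm, for 12 mm, where it stops hard.
- window_mid (a point): Middle of the window, on the plate's unpressed surface, axes as the station's. The plate's one port (round, straight-walled, 14 mm wide, taking the whole stem) is hidden by a flush sprung shutter of the same metal. Its centre has x = 0 here and an unknown y, -35 to +35 mm, new each time, fixed during a run. The shutter yields to 0.3 N (0.6 N at full depth). Fully home, the collar rests on the plate.
- jar_a: Bystander: clear jar with black screw cap, 60 mm across, 55 mm high. Origin at the centre of its underside.
- jar_b: Bystander: white jar, 54 mm across, 50 mm high. Origin at the centre of its underside.
- jar_lid: Bystander: loose black jar lid, 60 mm across, 12 mm high. Origin at the centre of its underside.
- beaker: Bystander: glass beaker, 80 mm across, 100 mm high. Origin at the centre of its underside.
- brush: Bystander: 180 mm brush with black handle, lying. Origin at the centre of its underside.
- vial: Bystander: small clear vial, 24 mm across, 40 mm high, standing. Origin at the centre of its underside.
- tape: Bystander: roll of white tape, 80 mm across, 22 mm high, lying flat. Origin at the centre of its underside.
Not all that is in view belongs to the job. Leave any orange or red look-alike of the stand alone.

How it is judged:
By the outcome, as a careful person would: the job done as asked, in the order asked, and still so for the second after the job is handed in, with the robot touching nothing.
It also fails if it takes over 64 s, if anything falls off the work surface, if the arm or the gripper's body presses on something with over 40 N, if the wrist force passes 120 N, or if a joint passes its speed limit or range.

### The arm

A 6-joint arm with a two-finger parallel gripper is mounted at the origin on the work surface. World frame = base frame: x ahead of the robot, y to its left, z up, the work surface at z = 0. Lengths are in m, angles in degrees, forces in N, time in s.
With the tool pointing down it reaches from about 0.4 to 0.825 m from the base axis. Payload 7 kg.
Tool frame: the origin (TCP) lies at the very end of the fingers, on their centre line; the grasp point (between the pads) lies 19 mm behind it (ctrl.grip_depth is the z of the grasp point in the tool frame, in m); z points along the fingers, y is the direction in which the jaws open and shut (so a half turn about z gives the same grasp; the last joint's range is limited). The gripper opens to 88 mm and grips with 3 to 60 N. Pads are 19 mm wide; open, the fingers measure 130 mm over their backs; the gripper's body (78 mm by 193 mm) begins 47 mm behind the grasp point.
Start: joints at [81.308, 20.546, 0.682, 0, -70.136, -16.507], TCP at [0.287, 0.611, 0.227] pointing down, gripper open.
Joint ranges: [-176.03, 176.03], [-82.01, 121.73], [-58.28, 71.71], [-173.87, 95.51], [-174.79, -0.11], [-173.66, 173.66]. Speed limits (degrees/s): [136.94, 136.94, 172.46, 180, 180, 180].

### API

Orientations are given as [roll, pitch, yaw] about the fixed x, y, z axes, in that order (R = Rz(yaw) Ry(pitch) Rx(roll)).
In Python, from plant import telemetry, snapshot, job, models, ctrl gives the robot as it stands.
- The arm moves only by the tool jog_arm, never from a script. Its argument "targets" is text: rows parted by semicolons, each of 7 numbers parted by spaces: the shift along the tool's x, y, z in m, then the turn, a rotation vector about the tool's x, y, z in degrees, then the gripper command: -1 is shut, 1 is fully open, values between are in proportion. A call has exactly 8 rows; each row is the pose to reach, as a shift and turn from the pose measured when the call began, along the tool's axes at that moment; what a row does not reach only later rows make up. A row lasts 1/8 s, in which the tool goes at most 62.5 mm and 10.7 degrees, less where a joint would pass 70% of its speed; a pose out of reach is approached as far as the arm can. A call with a gripper value outside its range is refused whole. The fingers move at their own pace and stop on an object; the grip force is fixed at half the most. Time passes only in rows, so rows that repeat a pose let the fingers close, or fill a call up. It gives the time, the measured TCP pose, the force and the opening at its end, in the units of the state.
- telemetry.get_obs(): the state, without advancing time (a new reading comes with each control period).
- snapshot(name): name is "scene" or "top" or "wrist"; returns a dict with "img" (400x640x3 uint8, red, green, blue), "range_z" (400x640 float32, m along the optical axis (not along the pixel's ray), 0 where there is no reading), "intrinsics" (3x3 intrinsics, pixels), "R" (3x3) and "t" (3): a world point X has camera coordinates R X + t. Camera axes: x right, y down, z forward; pixel columns grow to the right and rows downward; lengths in m; the calibration is good to about 2 mm. A picture is of the moment at which its call begins.
- job.close_job(): hands the job in, once; it reports no verdict.
Trained networks look in a picture, given as the dict that the camera call returned (one of the last four; its "shot" number tells which), for a name from the list of things; names that differ only in an ending like _2 or _b are one class to them, and where a whole thing is asked for, a point or a joint stands for the part that bears it (a point fixed in the world has none). Each returns a list of dicts, best first, with "conf" (0 to 1); they miss things now and then, are a little off and sometimes report something else, mostly with a low value. They report only what shows in the picture. A call takes as long as a camera call. They do not tell look-alikes from the thing itself.
- models.cut_out(name, picture): "region" (400x640 bool, what is visible of it) and "uv" ([column, row] in pixels, amid what is visible of it).
- models.spot_point(name, picture): "uv" ([column, row] in pixels: a listed point, or the origin of a listed thing).
The state is a dict: "clock": time; "joint_pos": joint angles; "qvel": joint speeds; "tau": joint torques, N m; "tool_pos": TCP position; "orientation": TCP orientation; "force": force on the tool from outside, world axes, zero at the start; "moment": the same for the moment, N m; "opening": finger opening in m.
Only numpy, scipy, OpenCV 4.12 (cv2) and the standard library are available. Lean on these libraries where they do the work, as an engineer would, in place of code of your own. Each camera call takes 0.05 s, during which the arm holds its last target.

## Working session

There is one attempt and no reset: what is moved stays moved. The work goes in short steps, Python scripts to look and compute and a tool call to move; the robot and the scene stay as the last step left them, time stands still between calls to the robot, and variables do not carry over. Pictures are saved under pics/ and viewed, and the job is handed in when it is done.

Besides the shell and the picture viewer there is one more tool, called after "Emit:" as name(argument=value, ...) on one line, values as JSON. jog_arm: Moves the arm, as the interface text tells. Its arguments: {"type":"object","properties":{"targets":{"type":"string"}},"required":["targets"]}

```bash
mkdir -p pics; ls; python3 - <<'E'
from plant import telemetry, snapshot, job, models, ctrl
import cv2,numpy as np
o=telemetry.get_obs();print(o, ctrl.grip_depth)
for n in ["scene","top","wrist"]:
    s=snapshot(n); cv2.imwrite(f"pics/{n}0.png",s["img"][:,:,::-1]); np.savez(f"{n}0.npz",**{k:s[k] for k in("img","range_z","intrinsics","R","t")})
    for m in ["probe","stand","station"]:
        for d in models.cut_out(m,s)[:3]: 
            print(n,m,round(d["conf"],2),d["uv"],d["region"].sum())
    for m in ["probe_tip","window_mid","probe","stand","station"]:
        print(n,m,[(round(d["conf"],2),d["uv"]) for d in models.spot_point(m,s)[:3]])
E
```

```text
pics
{'clock': 0.0, 'joint_pos': array([ 8.13092942e+01,  2.05899038e+01,  6.35608724e-01, -2.00663925e-02,
       -7.01356543e+01, -1.65067746e+01]), 'qvel': array([ 0.07508935, -0.10072746,  0.14466992, -0.16495868, -0.08853479,
        0.05786324]), 'tau': array([ 1.22465586e-03, -5.82714951e+01,  2.93045801e+01,  6.99667364e+00,
        6.97305237e-03, -1.60160885e-04]), 'tool_pos': array([0.28719445, 0.61033251, 0.22565408]), 'orientation': array([ 1.79908398e+02, -7.47314572e-03, -2.52043077e+01]), 'force': array([0.10936693, 0.00942335, 0.13519618]), 'moment': array([ 0.02434976, -0.00625102, -0.03190935]), 'opening': 0.08785954420424728} -0.0188
scene probe 0.49 [387.2, 227.4] 208
scene stand 0.79 [423.3, 220.4] 908
scene stand 0.69 [387.6, 227.5] 215
scene stand 0.68 [384.5, 245.9] 940
scene station 0.66 [313.5, 184.2] 3381
scene probe_tip [(0.66, [385.3, 248.2])]
scene window_mid [(0.61, [313.4, 172.4]), (0.2, [383.8, 249.5])]
scene probe [(0.6, [389.3, 242.5])]
scene stand [(0.95, [386.4, 249.8]), (0.87, [422.4, 228.0]), (0.74, [249.1, 245.0])]
scene station [(0.73, [311.5, 189.1])]
top probe 0.45 [227.5, 221.6] 130
top stand 0.8 [227.2, 275.6] 1151
top stand 0.55 [232.1, 220.9] 914
top station 0.86 [365.2, 240.5] 5507
top probe_tip [(0.34, [458.5, 174.5])]
top window_mid [(0.65, [366.0, 240.1])]
top probe [(0.46, [231.6, 220.2])]
top stand [(0.78, [333.5, 124.1]), (0.72, [229.3, 219.6]), (0.58, [229.9, 274.5])]
top station [(0.71, [361.5, 237.8])]
wrist stand 0.76 [544.7, 2.8] 526
wrist probe_tip []
wrist window_mid []
wrist probe []
wrist stand []
wrist station []
```

View pics/scene0.png

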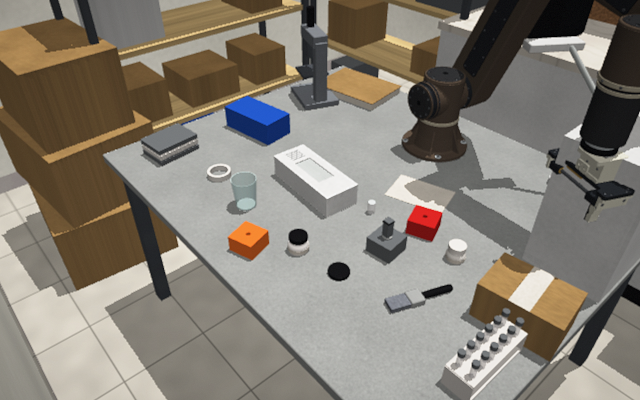

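View pics/top0.png

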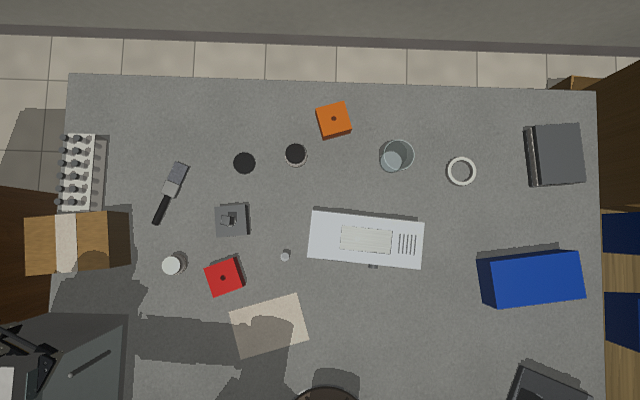

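```bash
cat > h.py <<'E'
import numpy as np
def world(s,u,v,z):
    K,R,t=s["intrinsics"],s["R"],s["t"]
    p=np.linalg.inv(K)@np.array([u,v,1.])*z
    return R.T@(p-t)
def cloud(s):
    Z=s["range_z"];v,u=np.mgrid[:400,:640]
    P=np.stack([u,v,np.ones_like(u)],-1)@np.linalg.inv(s["intrinsics"]).T*Z[...,None]
    return (P-s["t"])@s["R"]
def proj(s,X):
    p=s["intrinsics"]@(s["R"]@np.asarray(X)+s["t"]);return p[:2]/p[2]
E
python3 - <<'E'
from h import *
import cv2
for n in["top","scene"]:
    s=np.load(n+"0.npz");s={k:s[k] for k in s}
    C=cloud(s)
    print(n,"cam",-s["R"].T@s["t"])
    pts={"top":[(227,221),(227,275),(365,240),(232,221)],"scene":[(387,227),(385,246),(423,215),(313,172)]}[n]
    for u,v in pts: print(u,v,C[v,u].round(4))
s=np.load("top0.npz");i=s["img"][90:310,180:460,::-1]
cv2.imwrite("pics/topz.png",cv2.resize(i,None,fx=2.7,fy=2.7,interpolation=cv2.INTER_CUBIC))
s=np.load("scene0.npz");i=s["img"][130:290,230:460,::-1]
cv2.imwrite("pics/scz.png",cv2.resize(i,None,fx=3.4,fy=3.4,interpolation=cv2.INTER_CUBIC))
E
```

```text
top cam [0.52988421 0.05478962 1.03525815]
227 221 [0.5456 0.2585 0.1118]
227 275 [0.4079 0.2657 0.0488]
365 240 [ 0.5082 -0.0854  0.0725]
232 221 [0.5466 0.2532 0.0788]
scene cam [1.37151366 0.91993909 0.98491867]
387 227 [0.5579 0.2723 0.0933]
385 246 [0.5782 0.2888 0.0481]
423 215 [0.3976 0.2708 0.0465]
313 172 [ 0.5183 -0.0772  0.0717]
```

The scene shows the grey stand with the probe (scene 386,240; top 230,220). The look-alikes are red (scene 424,220; top 225,276) and orange (scene 249,239; top 334,119). Only the grey stand holds a probe, so I'm confirming it in a crop.

View pics/topz.png

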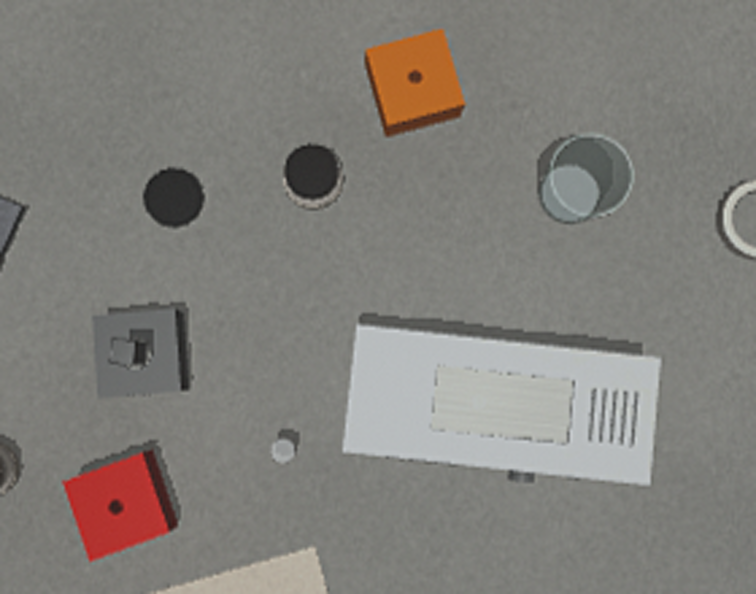

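```bash
python3 - <<'E'
from h import *
import cv2
for n in ["top","scene"]:
    s=np.load(n+"0.npz");s={k:s[k] for k in s}
    C=cloud(s);ok=s["range_z"]>0
    D=np.linalg.norm(C[...,:2]-[0.55,0.26],axis=-1)
    m=ok&(D<0.035)&(C[...,2]>0.100)
    print(n,"griptop",m.sum(),C[m].mean(0).round(4), C[m].min(0).round(4),C[m].max(0).round(4))
    P=C[m][:,:2]; print(" rect",cv2.minAreaRect((P*1000).astype(np.float32)))
    m=ok&(D<0.07)&(abs(C[...,2]-.05)<0.005)
    print(" stand",m.sum(),C[m].mean(0).round(4)," rect",cv2.minAreaRect((C[m][:,:2]*1000).astype(np.float32)))
    m=ok&(np.abs(C[...,0]-.51)<.12)&(np.abs(C[...,1]+.085)<.2)&(abs(C[...,2]-.075)<0.006)
    m=cv2.morphologyEx(m.astype(np.uint8),cv2.MORPH_OPEN,np.ones((3,3)))>0
    print(" station",m.sum(),C[m].mean(0).round(4)," rect",cv2.minAreaRect((C[m][:,:2]*1000).astype(np.float32)))
    # window: depth
    for z in(.0705,.0735): print((m&(C[...,2]<z)).sum())
E
```

```text
top griptop 90 [0.548  0.2629 0.1087] [0.5361 0.2525 0.1007] [0.5582 0.2752 0.1131]
 rect ((546.87158203125, 263.6273193359375), (22.019128799438477, 22.57559585571289), 1.4460262060165405)
 stand 822 [0.5478 0.2627 0.0498]  rect ((547.8850708007812, 264.1727600097656), (79.68096160888672, 80.88043975830078), 6.612536907196045)
 station 5156 [ 0.5092 -0.0867  0.0741]  rect ((509.5008544921875, -87.36732482910156), (290.71771240234375, 120.0530776977539), 85.37824249267578)
230
1843
scene griptop 70 [0.5506 0.2682 0.1064] [0.537  0.2556 0.1002] [0.5619 0.2786 0.1129]
 rect ((548.9400634765625, 266.836181640625), (22.911022186279297, 24.995742797851562), 86.95513153076172)
 stand 469 [0.5552 0.2715 0.0487]  rect ((550.0439453125, 267.0694274902344), (86.00430297851562, 82.39994812011719), 8.724861145019531)
 station 1613 [ 0.5141 -0.0716  0.0731]  rect ((510.7671203613281, -85.84109497070312), (298.41851806640625, 126.49842071533203), 85.85430908203125)
154
962
```

Confirmed: the grey block at about topz (140,350) carries the probe, while the red and orange ones are empty. I'll move above it and look with the wrist camera.

```bash
cat >> h.py <<'E'
from scipy.spatial.transform import Rotation as Ro
def delta(o,pos,yaw):
    R0=Ro.from_euler('xyz',o["orientation"],degrees=True)
    R1=Ro.from_euler('xyz',[180,0,yaw],degrees=True)
    d=R0.inv().apply(np.asarray(pos)-o["tool_pos"]); r=(R0.inv()*R1).as_rotvec(degrees=True)
    print("delta",d.round(4),r.round(2))
E
python3 - <<'E'
from h import *
from plant import telemetry
delta(telemetry.get_obs(),[.548,.264,.22],4)
E
```

```text
delta [0.3834 0.2028 0.0066] [  0.   -0.  -29.2]
```

Emit:
jog_arm(targets="0.048 0.025 0 0 0 -3.7 1; 0.096 0.05 0 0 0 -7.3 1; 0.144 0.076 0 0 0 -11 1; 0.192 0.101 0 0 0 -14.6 1; 0.24 0.127 0 0 0 -18.3 1; 0.288 0.152 0 0 0 -22 1; 0.335 0.178 0.003 0 0 -25.6 1; 0.383 0.203 0.007 0 0 -29.2 1")

```text
clock: 2.35
tool_pos: [0.5485, 0.2626, 0.2199]
orientation: [-180.0, -0.0, 4.1]
force: [0.9, 0.9, -0.5]
opening: 0.0876
```

```bash
python3 - <<'E'
from h import *
from plant import telemetry,snapshot,models
import cv2
o=telemetry.get_obs();print(o["clock"],o["tool_pos"],o["orientation"],abs(o["qvel"]).max(),o["force"])
s=snapshot("wrist");cv2.imwrite("pics/w1.png",s["img"][:,:,::-1]);np.savez("w1.npz",**{k:s[k] for k in("img","range_z","intrinsics","R","t")})
for m in["probe","stand"]: print([(d["conf"],d["uv"]) for d in models.cut_out(m,s)])
C=cloud(s);ok=s["range_z"]>0
D=np.linalg.norm(C[...,:2]-[0.55,0.26],axis=-1)
m=ok&(D<0.035)&(abs(C[...,2]-.110)<.004)
print(m.sum(),C[m].mean(0).round(4),cv2.minAreaRect((C[m][:,:2]*1000).astype(np.float32)))
m=ok&(D<0.07)&(abs(C[...,2]-.05)<.003)
print(m.sum(),cv2.minAreaRect((C[m][:,:2]*1000).astype(np.float32)))
E
```

```text
2.35 [0.5484536  0.26258322 0.2199002 ] [-1.79971140e+02 -4.09292248e-02  4.13465425e+00] 71.01963535409747 [ 0.88459346  0.86437351 -0.51405863]
[]
[(0.6, [309.9, 290.6]), (0.59, [326.5, 169.0])]
511 [0.5482 0.2659 0.1118] ((547.4291381835938, 265.89495849609375), (22.95133399963379, 22.452133178710938), 88.1283950805664)
2931 ((546.9332885742188, 265.9815368652344), (80.34798431396484, 80.07937622070312), 6.736032962799072)
```

View pics/w1.png

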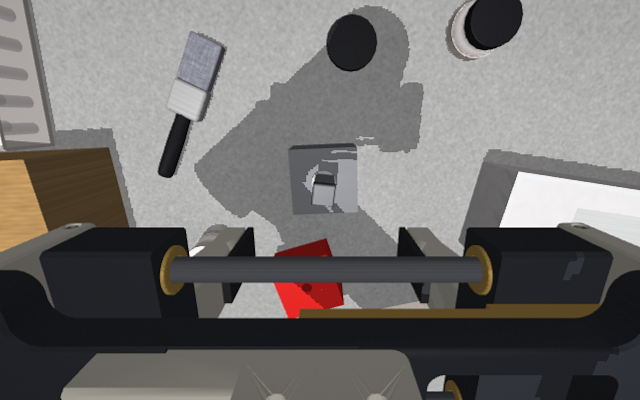

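The wrist view shows the probe grip at (323,188) on the grey stand, with the red block beyond it at (308,275). The arm was still moving when it was taken, so I'll take another.

```bash
python3 - <<'E'
from h import *
from plant import telemetry,snapshot,models
import cv2
o=telemetry.get_obs();print(o["clock"],o["tool_pos"],o["orientation"],abs(o["qvel"]).max(),o["force"])
s=snapshot("wrist");np.savez("w2.npz",**{k:s[k] for k in("img","range_z","intrinsics","R","t")})
cv2.imwrite("pics/w2.png",cv2.resize(s["img"][130:230,270:380,::-1],None,fx=6,fy=6,interpolation=cv2.INTER_CUBIC))
C=cloud(s);ok=s["range_z"]>0
D=np.linalg.norm(C[...,:2]-[0.55,0.26],axis=-1)
m=ok&(D<0.035)&(abs(C[...,2]-.110)<.004)
print(m.sum(),C[m].mean(0).round(4),cv2.minAreaRect((C[m][:,:2]*1000).astype(np.float32)))
for z in (.07,.08,.09,.1):
    q=ok&(D<0.02)&(abs(C[...,2]-z)<.004); print(z,q.sum(), C[q].mean(0).round(4) if q.any() else 0)
# camera-facing side fit
q=ok&(D<0.025)&(C[...,2]>.065)&(C[...,2]<.104)
if q.sum()>10:
    P=C[q][:,:2];_,_,V=np.linalg.svd(P-P.mean(0));print("side dir",np.degrees(np.arctan2(V[0,1],V[0,0])),q.sum(),P.mean(0))
m=ok&(D<0.07)&(abs(C[...,2]-.05)<.003)
print(m.sum(),cv2.minAreaRect((C[m][:,:2]*1000).astype(np.float32)))
E
```

```text
2.5 [0.54861827 0.26168346 0.21920404] [1.79971201e+02 2.79065893e-02 3.79455372e+00] 2.8700580985815223 [ 0.01448506 -0.11397682 -0.46804904]
516 [0.5482 0.2658 0.1118] ((547.03125, 265.85247802734375), (22.863597869873047, 23.400999069213867), 87.50297546386719)
0.07 26 [0.5579 0.2653 0.0704]
0.08 31 [0.5578 0.2654 0.0794]
0.09 35 [0.5578 0.2657 0.0896]
0.1 34 [0.5579 0.2656 0.0996]
side dir -92.39556832668661 152 [0.55785914 0.26549621]
3018 ((546.89453125, 265.91571044921875), (80.4609146118164, 80.23442840576172), 6.505333423614502)
```

View pics/w2.png

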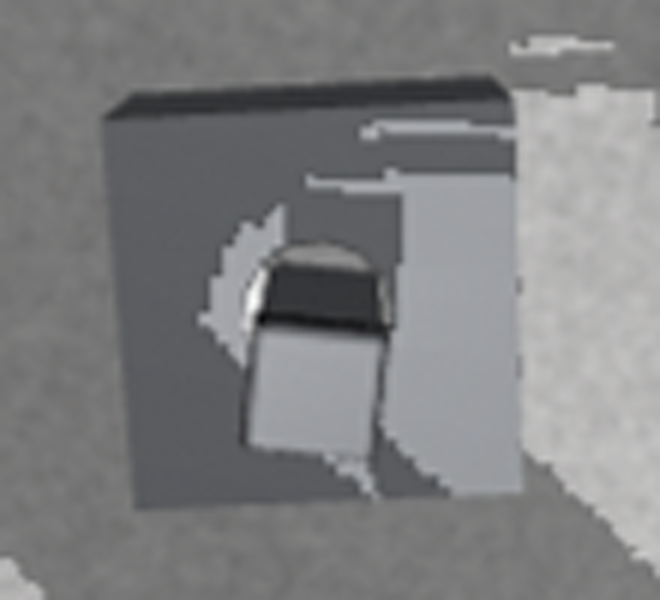

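```bash
python3 - <<'E'
from h import *
from plant import telemetry
delta(telemetry.get_obs(),[.5473,.2653,.066],-2.3)
E
```

```text
delta [-0.0005 -0.0025  0.1534] [0.01 0.01 6.15]
```

Emit:
jog_arm(targets="-0.0005 -0.0025 0.025 0 0 3 1; -0.0005 -0.0025 0.05 0 0 6.1 1; -0.0005 -0.0025 0.07 0 0 6.1 1; -0.0005 -0.0025 0.09 0 0 6.1 1; -0.0005 -0.0025 0.11 0 0 6.1 1; -0.0005 -0.0025 0.128 0 0 6.1 1; -0.0005 -0.0025 0.143 0 0 6.1 1; -0.0005 -0.0025 0.1534 0 0 6.1 1")

```text
clock: 3.55
tool_pos: [0.547, 0.266, 0.0654]
orientation: [180.0, 0.0, -2.2]
force: [0.2, -0.1, -0.3]
opening: 0.0873
```

```bash
python3 - <<'E'
from h import *
from plant import telemetry,snapshot
import cv2
o=telemetry.get_obs();print(o["clock"],o["tool_pos"],o["orientation"],abs(o["qvel"]).max(),o["force"])
s=snapshot("wrist");cv2.imwrite("pics/w3.png",s["img"][:,:,::-1])
o=telemetry.get_obs();print(o["clock"],o["tool_pos"],o["orientation"],abs(o["qvel"]).max(),o["force"])
E
```

```text
3.55 [0.54696753 0.26599862 0.06536206] [ 1.79984196e+02  2.00761699e-02 -2.20449962e+00] 9.789690858845608 [ 0.23522574 -0.09647573 -0.31130367]
3.6 [0.54648085 0.26541315 0.06414065] [ 1.79928554e+02  9.70004213e-02 -2.23423298e+00] 2.2231046358998015 [-0.09516624 -0.35814149 -1.61405528]
```

View pics/w3.png

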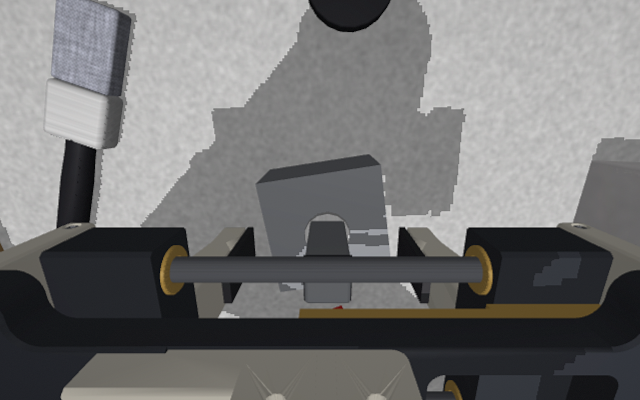

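The probe sits centred between the fingers (column 327), with its flats parallel to the pads. Closing.

Emit:
jog_arm(targets="0 0 0 0 0 0 -1; 0 0 0 0 0 0 -1; 0 0 0 0 0 0 -1; 0 0 0 0 0 0 -1; 0 0 0 0 0 0 -1; 0 0 0 0 0 0 -1; 0 0 0 0 0 0 -1; 0 0 0 0 0 0 -1")

```text
clock: 4.6
tool_pos: [0.5465, 0.2654, 0.0642]
orientation: [179.9, 0.1, -2.2]
force: [0.4, -0.8, 0.8]
opening: 0.0219
```

```bash
python3 - <<'E'
from plant import telemetry
o=telemetry.get_obs();print(o["clock"],o["tool_pos"],o["orientation"],abs(o["qvel"]).max(),o["force"],o["opening"])
E
```

```text
4.6 [0.54646897 0.26536087 0.06415113] [ 1.79924262e+02  9.87319880e-02 -2.23501135e+00] 0.10867709506774176 [ 0.38012666 -0.76783297  0.78411962] 0.021896651965652176
```

Emit:
jog_arm(targets="0 0 -0.01 0 0 0 -1; 0 0 -0.025 0 0 0 -1; 0 0 -0.042 0 0 0 -1; 0 0 -0.06 0 0 0 -1; 0 0 -0.078 0 0 0 -1; 0 0 -0.092 0 0 0 -1; 0 0 -0.102 0 0 0 -1; 0 0 -0.11 0 0 0 -1")

```text
clock: 5.6
tool_pos: [0.5466, 0.2655, 0.1747]
orientation: [179.9, 0.1, -2.2]
force: [0.3, 1.1, -2.1]
opening: 0.0217
```

```bash
python3 - <<'E'
from h import *
from plant import telemetry,snapshot,models
import cv2
o=telemetry.get_obs();print(o["clock"],o["tool_pos"],o["orientation"],o["force"],o["opening"])
for n in["scene","top"]:
    s=snapshot(n);cv2.imwrite(f"pics/{n}4.png",s["img"][:,:,::-1])
    np.savez(f"{n}4.npz",**{k:s[k] for k in("img","range_z","intrinsics","R","t")})
    print(n,models.spot_point("probe_tip",s),models.spot_point("window_mid",s))
o=telemetry.get_obs();print(o["clock"],o["tool_pos"],o["orientation"],o["force"],o["opening"])
s=np.load("scene4.npz");u,v=proj(s,[.547,.265,.13]);print(u,v);u=int(u);v=int(v)
cv2.imwrite("pics/s4.png",cv2.resize(s["img"][v-50:v+50,u-50:u+50,::-1],None,fx=6,fy=6,interpolation=cv2.INTER_CUBIC))
E
```

```text
5.6 [0.54655965 0.26548752 0.17473368] [ 1.79932097e+02  1.00544210e-01 -2.23285154e+00] [ 0.2789209   1.1078524  -2.12926013] 0.021678028748181952
scene [{'uv': [392.4, 216.1], 'conf': 0.7}, {'uv': [452.1, 260.3], 'conf': 0.67}] [{'uv': [315.9, 172.8], 'conf': 0.57}]
top [] [{'uv': [365.5, 238.6], 'conf': 0.93}]
5.9 [0.54633911 0.2653073  0.173436  ] [ 1.79882057e+02  1.54325373e-01 -2.23937156e+00] [ 0.2780405   0.98499516 -2.29682488] 0.022279440982178822
388.91152365092955 213.43093117406582
```

View pics/s4.png

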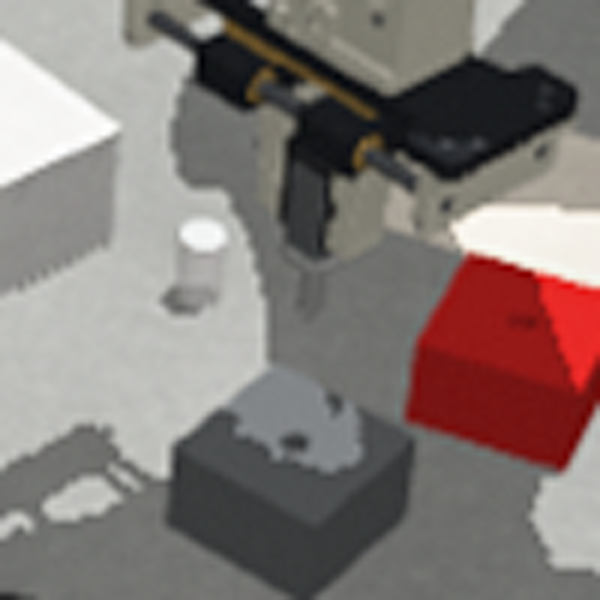

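```bash
python3 - <<'E'
from h import *
from plant import telemetry
delta(telemetry.get_obs(),[.5137,-.041,.195],-4.6)
E
```

```text
delta [-0.0207  0.3074 -0.0209] [0.12 0.15 2.36]
```

Emit:
jog_arm(targets="-0.002 0.03 -0.005 0 0 0.3 -1; -0.005 0.075 -0.01 0 0 0.6 -1; -0.008 0.125 -0.015 0 0 0.9 -1; -0.012 0.175 -0.02 0 0 1.2 -1; -0.015 0.222 -0.021 0 0 1.5 -1; -0.018 0.263 -0.021 0 0 1.8 -1; -0.02 0.294 -0.021 0.1 0.1 2.1 -1; -0.021 0.307 -0.021 0.1 0.15 2.4 -1")

```text
clock: 6.9
tool_pos: [0.5124, -0.0427, 0.1951]
orientation: [180.0, 0.0, -4.8]
force: [-0.2, -0.0, -1.7]
opening: 0.0215
```

```bash
python3 - <<'E'
from h import *
from plant import telemetry,snapshot,models
import cv2
s=snapshot("wrist")
o=telemetry.get_obs();print(o["clock"],o["tool_pos"],o["orientation"],o["force"],o["opening"])
s=snapshot("wrist");cv2.imwrite("pics/w5.png",s["img"][:,:,::-1]);np.savez("w5.npz",**{k:s[k] for k in("img","range_z","intrinsics","R","t")})
print([(d["conf"],d["uv"],world) and (d["conf"],d["uv"]) for d in models.spot_point("window_mid",s)])
C=cloud(s);ok=s["range_z"]>0
w=ok&(np.abs(C[...,0]-.51)<.1)&(np.abs(C[...,1]+.085)<.17)
a=w&(abs(C[...,2]-.072)<.0012);b=w&(abs(C[...,2]-.075)<.0012)
print(np.histogram(C[w][:,2],bins=np.arange(.066,.08,.001)))
o=telemetry.get_obs();print(o["clock"],o["tool_pos"],o["orientation"],o["force"],o["opening"])
s2=snapshot("top");np.savez("top5.npz",**{k:s2[k] for k in("img","range_z","intrinsics","R","t")})
s3=snapshot("scene");np.savez("scene5.npz",**{k:s3[k] for k in("img","range_z","intrinsics","R","t")})
print(models.spot_point("probe_tip",s3))
u,v=map(int,proj(s3,[.51,-.05,.12]))
cv2.imwrite("pics/s5.png",cv2.resize(s3["img"][v-50:v+50,u-60:u+60,::-1],None,fx=6,fy=6,interpolation=cv2.INTER_CUBIC))
print(u,v,proj(s3,[.5137,-.041,.195-.0492]))
E
```

```text
6.95 [ 0.5124275  -0.04304792  0.19510264] [ 1.79960987e+02  2.27447624e-02 -4.77537727e+00] [-0.52495918 -1.90796758 -1.28608263] 0.021388668700220874
[(0.75, [366.5, 192.7])]
(array([   12,    13,    18,    15,    19,     8,   157,  1877,  3674,
        1633,  5710, 10673,  3404]), array([0.066, 0.067, 0.068, 0.069, 0.07 , 0.071, 0.072, 0.073, 0.074,
       0.075, 0.076, 0.077, 0.078, 0.079]))
7.05 [ 0.51315184 -0.04117318  0.19509728] [ 1.79983946e+02  4.39630679e-04 -4.71637226e+00] [ 0.16988129 -0.06997705 -1.73301929] 0.02233637787895595
[{'uv': [321.0, 158.5], 'conf': 0.62}, {'uv': [321.6, 156.5], 'conf': 0.3}]
320 161 [321.78707813 156.51033394]
```

View pics/w5.png

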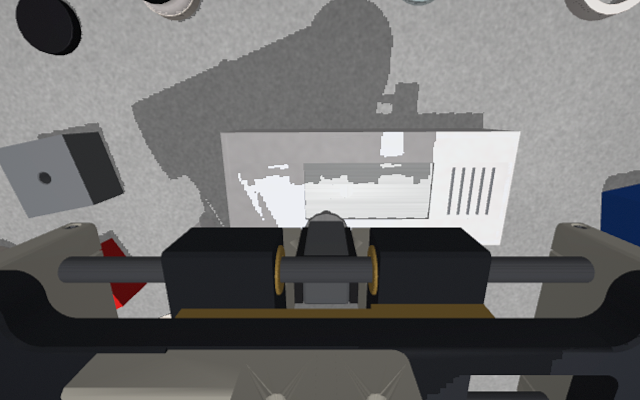

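View pics/s5.png

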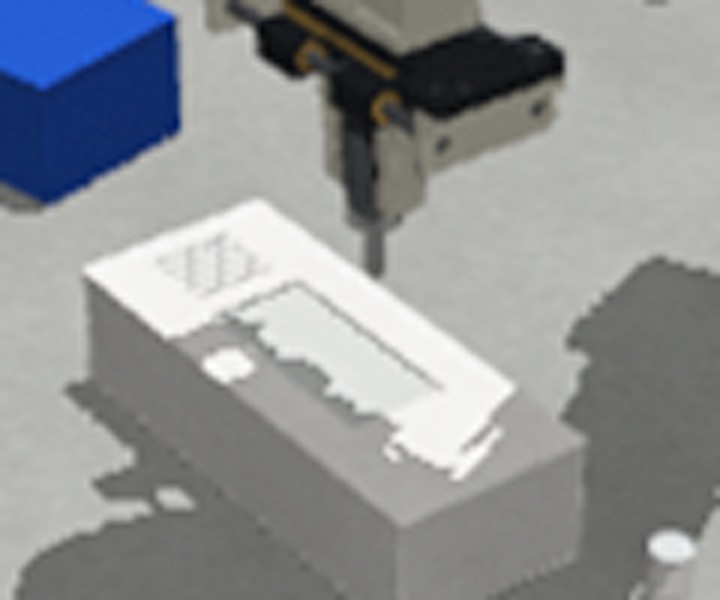

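```bash
python3 - <<'E'
from h import *
import cv2
def ray(s,u,v,z):
    d=np.linalg.inv(s["intrinsics"])@[u,v,1]; d=s["R"].T@d; c=-s["R"].T@s["t"]
    return c+d*(z-c[2])/d[2]
w=dict(np.load("w5.npz")); t=dict(np.load("top0.npz"))
for z in(.072,.075):
    for p in[(305,164),(433,163),(428,218),(366.5,192.7)]: print("w",z,p,ray(w,*p,z).round(4))
    for p in[(366,240.1),(365.5,238.6)]: print("t",z,p,ray(t,*p,z).round(4))
# station front edge & sides from wrist depth
C=cloud(w);ok=w["range_z"]>0
m=ok&(np.abs(C[...,0]-.51)<.1)&(np.abs(C[...,1]+.085)<.2)&(abs(C[...,2]-.0765)<.005)
m=cv2.morphologyEx(m.astype(np.uint8),cv2.MORPH_OPEN,np.ones((3,3)))
P=C[m>0];print(cv2.minAreaRect((P[:,:2]*1000).astype(np.float32)))
A=np.c_[P[:,:2],np.ones(len(P))];print("plane",np.linalg.lstsq(A,P[:,2],rcond=None)[0])
i=w["img"][120:240,210:530,::-1];cv2.imwrite("pics/w5z.png",cv2.resize(i,None,fx=2.5,fy=2.5,interpolation=cv2.INTER_CUBIC))
i=t["img"][200:280,300:430,::-1];cv2.imwrite("pics/t0z.png",cv2.resize(i,None,fx=6,fy=6,interpolation=cv2.INTER_CUBIC))
E
```

```text
w 0.072 (305, 164) [ 0.541  -0.0241  0.072 ]
w 0.072 (433, 163) [ 0.5311 -0.1537  0.072 ]
w 0.072 (428, 218) [ 0.4718 -0.1496  0.072 ]
w 0.072 (366.5, 192.7) [ 0.5055 -0.085   0.072 ]
t 0.072 (366, 240.1) [ 0.508 -0.088  0.072]
t 0.072 (365.5, 238.6) [ 0.5118 -0.0867  0.072 ]
w 0.075 (305, 164) [ 0.5415 -0.0243  0.075 ]
w 0.075 (433, 163) [ 0.5317 -0.1526  0.075 ]
w 0.075 (428, 218) [ 0.473  -0.1485  0.075 ]
w 0.075 (366.5, 192.7) [ 0.5064 -0.0846  0.075 ]
t 0.075 (366, 240.1) [ 0.5081 -0.0876  0.075 ]
t 0.075 (365.5, 238.6) [ 0.5119 -0.0863  0.075 ]
((508.7928161621094, -85.50883483886719), (291.3625183105469, 120.11998748779297), 85.16921997070312)
plane [ 0.00966562 -0.00122541  0.07145867]
```

View pics/w5z.png

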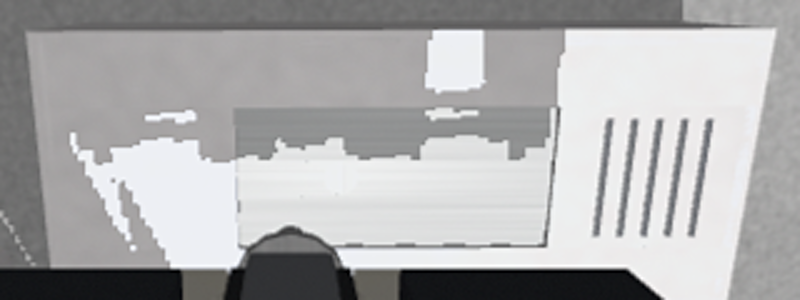

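View pics/t0z.png

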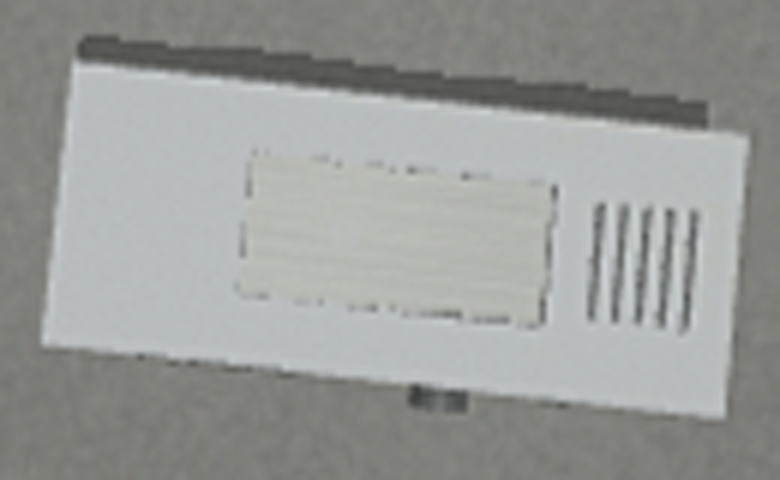

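```bash
python3 - <<'E'
from h import *
from plant import telemetry
o=telemetry.get_obs();print(o["clock"],o["tool_pos"],o["orientation"],o["force"])
delta(o,[.5127,-.0412,.1255],-4.7)
E
```

```text
7.2 [ 0.51351157 -0.04003749  0.19506642] [ 1.79981377e+02  3.77010189e-03 -4.60017640e+00] [ 0.9549376  -0.1009736  -1.72844281]
delta [-0.0007  0.0012  0.0696] [0.02 0.   0.1 ]
```

Emit:
jog_arm(targets="-0.001 0.001 0.015 0 0 0 -1; -0.001 0.001 0.03 0 0 0 -1; -0.001 0.001 0.045 0 0 0 -1; -0.001 0.001 0.057 0 0 0 -1; -0.001 0.001 0.064 0 0 0 -1; -0.001 0.001 0.068 0 0 0 -1; -0.001 0.001 0.069 0 0 0 -1; -0.001 0.001 0.0695 0 0 0 -1")

```text
clock: 8.2
tool_pos: [0.5128, -0.0409, 0.1259]
orientation: [180.0, -0.0, -4.6]
force: [0.2, 0.5, -1.7]
opening: 0.0219
```

Emit:
jog_arm(targets="0 0 0 0 0 0 -1; 0 0 0 0 0 0 -1; 0 0 0.0005 0 0 0 -1; 0 0 0.001 0 0 0 -1; 0 0 0.0015 0 0 0 -1; 0 0 0.002 0 0 0 -1; 0 0 0.002 0 0 0 -1; 0 0 0.002 0 0 0 -1")

```text
clock: 9.2
tool_pos: [0.5127, -0.0409, 0.1239]
orientation: [180.0, -0.0, -4.6]
force: [0.4, -0.4, -1.7]
opening: 0.0221
```

```bash
python3 - <<'E'
from h import *
from plant import telemetry
o=telemetry.get_obs();print(o["clock"],o["tool_pos"],o["orientation"],o["force"],o["opening"],abs(o["qvel"]).max())
E
```

```text
9.2 [ 0.51272831 -0.04094346  0.12389985] [ 1.79992806e+02 -3.57140696e-02 -4.59809813e+00] [ 0.40724947 -0.40183495 -1.65597792] 0.022081551004215223 0.16475037889172067
```

Baseline Fz is about −1.7 N. I'll lower slowly to contact, expected at z≈0.121.

Emit:
jog_arm(targets="0 0 0.0003 0 0 0 -1; 0 0 0.0006 0 0 0 -1; 0 0 0.001 0 0 0 -1; 0 0 0.0013 0 0 0 -1; 0 0 0.0016 0 0 0 -1; 0 0 0.002 0 0 0 -1; 0 0 0.002 0 0 0 -1; 0 0 0.002 0 0 0 -1")

```text
clock: 10.2
tool_pos: [0.5128, -0.0409, 0.1219]
orientation: [180.0, -0.0, -4.6]
force: [-0.9, 0.7, -1.9]
opening: 0.022
```

Emit:
jog_arm(targets="0 0 0.0002 0 0 0 -1; 0 0 0.0004 0 0 0 -1; 0 0 0.0006 0 0 0 -1; 0 0 0.0008 0 0 0 -1; 0 0 0.001 0 0 0 -1; 0 0 0.001 0 0 0 -1; 0 0 0.001 0 0 0 -1; 0 0 0.001 0 0 0 -1")

```text
clock: 11.2
tool_pos: [0.5128, -0.0409, 0.121]
orientation: [180.0, -0.0, -4.6]
force: [0.5, -0.3, 0.2]
opening: 0.0221
```

Contact: Fz rose by about 1.9 N at z=0.121, as expected. I'll go 1 mm further, then slide along +tool y.

Emit:
jog_arm(targets="0 0 0.0004 0 0 0 -1; 0 0 0.0008 0 0 0 -1; 0 0 0.001 0 0 0 -1; 0 0.001 0.001 0 0 0 -1; 0 0.002 0.001 0 0 0 -1; 0 0.003 0.001 0 0 0 -1; 0 0.004 0.001 0 0 0 -1; 0 0.005 0.001 0 0 0 -1")

```text
clock: 12.2
tool_pos: [0.5125, -0.046, 0.12]
orientation: [180.0, -0.1, -4.6]
force: [0.4, 1.1, 1.0]
opening: 0.0217
```

Emit:
jog_arm(targets="0 0.0008 0 0 0 0 -1; 0 0.0015 0 0 0 0 -1; 0 0.0023 0 0 0 0 -1; 0 0.003 0 0 0 0 -1; 0 0.0038 0 0 0 0 -1; 0 0.0045 0 0 0 0 -1; 0 0.0052 0 0 0 0 -1; 0 0.006 0 0 0 0 -1")

```text
clock: 13.2
tool_pos: [0.512, -0.052, 0.1201]
orientation: [180.0, -0.1, -4.6]
force: [0.6, 1.4, 0.6]
opening: 0.0219
```

Emit:
jog_arm(targets="0 0.0008 0 0 0 0 -1; 0 0.0015 0 0 0 0 -1; 0 0.0023 0 0 0 0 -1; 0 0.003 0 0 0 0 -1; 0 0.0038 0 0 0 0 -1; 0 0.0045 0 0 0 0 -1; 0 0.0052 0 0 0 0 -1; 0 0.006 0 0 0 0 -1")

```text
clock: 14.2
tool_pos: [0.5115, -0.058, 0.12]
orientation: [180.0, -0.1, -4.6]
force: [0.4, 1.5, 0.3]
opening: 0.0221
```

Emit:
jog_arm(targets="0 0.0006 0 0 0 0 -1; 0 0.0012 0 0 0 0 -1; 0 0.0018 0 0 0 0 -1; 0 0.0024 0 0 0 0 -1; 0 0.003 0 0 0 0 -1; 0 0.0036 0 0 0 0 -1; 0 0.004 0 0 0 0 -1; 0 0.004 0 0 0 0 -1")

```text
clock: 15.2
tool_pos: [0.5111, -0.0621, 0.12]
orientation: [180.0, -0.1, -4.6]
force: [-0.3, 0.9, -1.0]
opening: 0.0215
```

Emit:
jog_arm(targets="0 0.0005 0 0 0 0 -1; 0 0.001 0 0 0 0 -1; 0 0.0015 0 0 0 0 -1; 0 0.002 0 0 0 0 -1; 0 0.002 0 0 0 0 -1; 0 0.002 0 0 0 0 -1; 0 0.002 0 0 0 0 -1; 0 0.002 0 0 0 0 -1")

```text
clock: 16.2
tool_pos: [0.511, -0.064, 0.1201]
orientation: [180.0, -0.1, -4.6]
force: [0.3, 0.3, -1.7]
opening: 0.0217
```

```bash
python3 - <<'E'
from h import *
from plant import telemetry,snapshot
import cv2
s=snapshot("scene")
for k in range(3):
    o=telemetry.get_obs();print(o["clock"],o["tool_pos"],o["force"].round(2)); 
    if k<2: snapshot("top")
u,v=map(int,proj(s,[.511,-.064,.1]));print(u,v)
cv2.imwrite("pics/s6.png",cv2.resize(s["img"][v-40:v+40,u-50:u+50,::-1],None,fx=7,fy=7,interpolation=cv2.INTER_CUBIC))
E
```

```text
16.25 [ 0.51102174 -0.06406825  0.12003545] [-0.56 -1.61 -2.18]
16.3 [ 0.51099115 -0.06403102  0.12001178] [ 0.63  0.12 -1.99]
16.35 [ 0.5110092  -0.06403393  0.12003389] [ 0.32 -0.08 -0.67]
317 165
```

View pics/s6.png

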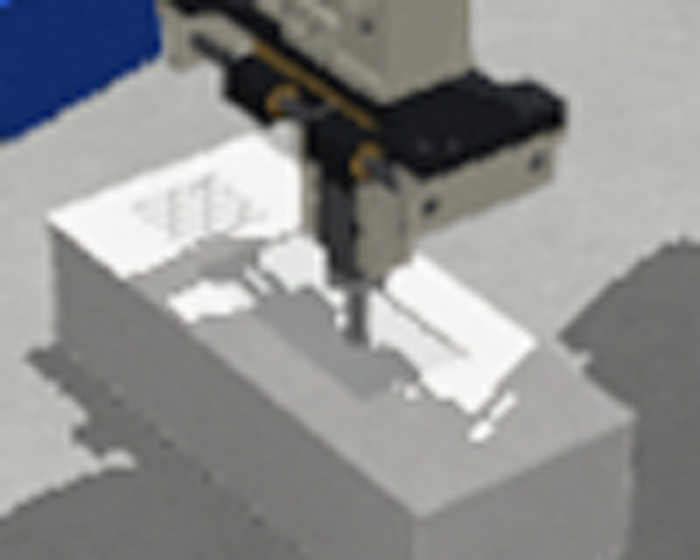

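The noisy Fz now averages about −1.5 N, so the plate load is gone and the tip is over the shutter. I'll press down 3 mm and check.

Emit:
jog_arm(targets="0 0 0.0005 0 0 0 -1; 0 0 0.001 0 0 0 -1; 0 0 0.0015 0 0 0 -1; 0 0 0.002 0 0 0 -1; 0 0 0.0025 0 0 0 -1; 0 0 0.003 0 0 0 -1; 0 0 0.003 0 0 0 -1; 0 0 0.003 0 0 0 -1")

```text
clock: 17.35
tool_pos: [0.511, -0.064, 0.117]
orientation: [180.0, -0.1, -4.6]
force: [0.4, 0.1, -1.2]
opening: 0.0219
```

```bash
cat > f.py <<'E'
from plant import telemetry,snapshot
import numpy as np
F=[]
for k in range(5):
    o=telemetry.get_obs();F.append(np.r_[o["force"],o["moment"]]); 
    if k<4: snapshot("wrist")
print(o["clock"],o["tool_pos"].round(5),np.mean(F,0).round(2),np.std(F,0).round(2))
E
python3 f.py
```

```text
17.55 [ 0.51101 -0.06405  0.11704] [ 0.33  0.06 -1.73 -0.09 -0.04 -0.01] [0.43 0.27 0.28 0.03 0.03 0.01]
```

It's in the port: 4 mm deep with no load. Pushing on gently.

Emit:
jog_arm(targets="0 0 0.0007 0 0 0 -1; 0 0 0.0014 0 0 0 -1; 0 0 0.002 0 0 0 -1; 0 0 0.0027 0 0 0 -1; 0 0 0.0034 0 0 0 -1; 0 0 0.004 0 0 0 -1; 0 0 0.004 0 0 0 -1; 0 0 0.004 0 0 0 -1")

```text
clock: 18.55
tool_pos: [0.511, -0.064, 0.1131]
orientation: [180.0, -0.1, -4.6]
force: [-0.4, -0.0, -2.0]
opening: 0.0218
```

```bash
python3 f.py
```

```text
18.75 [ 0.51104 -0.06403  0.11309] [ 0.08 -0.21 -1.18 -0.06  0.02  0.01] [0.45 0.23 0.5  0.03 0.01 0.02]
```

Emit:
jog_arm(targets="0 0 0.0015 0 0 0 -1; 0 0 0.003 0 0 0 -1; 0 0 0.0045 0 0 0 -1; 0 0 0.006 0 0 0 -1; 0 0 0.0075 0 0 0 -1; 0 0 0.009 0 0 0 -1; 0 0 0.009 0 0 0 -1; 0 0 0.009 0 0 0 -1")

```text
clock: 19.75
tool_pos: [0.511, -0.064, 0.1041]
orientation: [180.0, -0.0, -4.6]
force: [-0.4, 0.1, -0.8]
opening: 0.0219
```

```bash
python3 f.py
```

```text
19.95 [ 0.51094 -0.06407  0.10407] [ 0.11  0.02 -0.86 -0.03  0.05  0.01] [0.49 0.27 0.38 0.02 0.04 0.02]
```

Emit:
jog_arm(targets="0 0 0.0015 0 0 0 -1; 0 0 0.003 0 0 0 -1; 0 0 0.0045 0 0 0 -1; 0 0 0.006 0 0 0 -1; 0 0 0.0075 0 0 0 -1; 0 0 0.009 0 0 0 -1; 0 0 0.01 0 0 0 -1; 0 0 0.01 0 0 0 -1")

```text
clock: 20.95
tool_pos: [0.5109, -0.064, 0.094]
orientation: [180.0, -0.0, -4.6]
force: [0.2, -0.7, -0.8]
opening: 0.0218
```

```bash
python3 f.py
```

```text
21.15 [ 0.51094 -0.06405  0.09412] [-0.14 -0.13 -0.98 -0.02 -0.02 -0.02] [0.72 0.45 0.53 0.03 0.02 0.02]
```

Emit:
jog_arm(targets="0 0 0.001 0 0 0 -1; 0 0 0.002 0 0 0 -1; 0 0 0.003 0 0 0 -1; 0 0 0.004 0 0 0 -1; 0 0 0.005 0 0 0 -1; 0 0 0.006 0 0 0 -1; 0 0 0.006 0 0 0 -1; 0 0 0.006 0 0 0 -1")

```text
clock: 22.15
tool_pos: [0.5109, -0.0641, 0.0881]
orientation: [180.0, -0.0, -4.6]
force: [-0.3, -0.5, -1.8]
opening: 0.0221
```

Emit:
jog_arm(targets="0 0 0.0004 0 0 0 -1; 0 0 0.0008 0 0 0 -1; 0 0 0.0012 0 0 0 -1; 0 0 0.0016 0 0 0 -1; 0 0 0.002 0 0 0 -1; 0 0 0.002 0 0 0 -1; 0 0 0.002 0 0 0 -1; 0 0 0.002 0 0 0 -1")

```text
clock: 23.15
tool_pos: [0.511, -0.064, 0.0862]
orientation: [180.0, -0.1, -4.6]
force: [-0.3, -0.5, -1.1]
opening: 0.0218
```

```bash
python3 f.py
```

```text
23.35 [ 0.51096 -0.06405  0.08615] [-0.6  -0.13 -1.09 -0.02  0.05 -0.01] [0.29 0.26 0.33 0.03 0.02 0.02]
```

Emit:
jog_arm(targets="0 0 0.0002 0 0 0 -1; 0 0 0.0004 0 0 0 -1; 0 0 0.0006 0 0 0 -1; 0 0 0.0008 0 0 0 -1; 0 0 0.001 0 0 0 -1; 0 0 0.001 0 0 0 -1; 0 0 0.001 0 0 0 -1; 0 0 0.001 0 0 0 -1")

```text
clock: 24.35
tool_pos: [0.511, -0.064, 0.0851]
orientation: [180.0, -0.0, -4.6]
force: [-0.5, -0.8, 0.6]
opening: 0.0216
```

```bash
python3 f.py
```

```text
24.55 [ 0.51093 -0.06405  0.08513] [-0.79 -0.3   0.52  0.01  0.22 -0.  ] [0.59 0.51 0.32 0.02 0.02 0.03]
```

The collar is on the plate: a 1.6 N rise at the predicted height. Opening.

Emit:
jog_arm(targets="0 0 0 0 0 0 -0.5; 0 0 0 0 0 0 -0.3; 0 0 0 0 0 0 -0.1; 0 0 0 0 0 0 0.1; 0 0 0 0 0 0 0.2; 0 0 0 0 0 0 0.2; 0 0 0 0 0 0 0.2; 0 0 0 0 0 0 0.2")

```text
clock: 25.55
tool_pos: [0.511, -0.064, 0.0851]
orientation: [180.0, -0.1, -4.6]
force: [0.4, 0.0, 0.4]
opening: 0.0523
```

```bash
python3 f.py; python3 - <<'E'
from h import *
from plant import snapshot
import cv2
s=snapshot("scene")
u,v=map(int,proj(s,[.511,-.064,.1]))
cv2.imwrite("pics/s7.png",cv2.resize(s["img"][v-40:v+40,u-50:u+50,::-1],None,fx=7,fy=7,interpolation=cv2.INTER_CUBIC))
E
```

```text
25.75 [ 0.51096 -0.06407  0.08514] [ 0.06  0.18 -0.02 -0.02  0.01  0.01] [0.34 0.5  0.63 0.01 0.02 0.01]
```

View pics/s7.png

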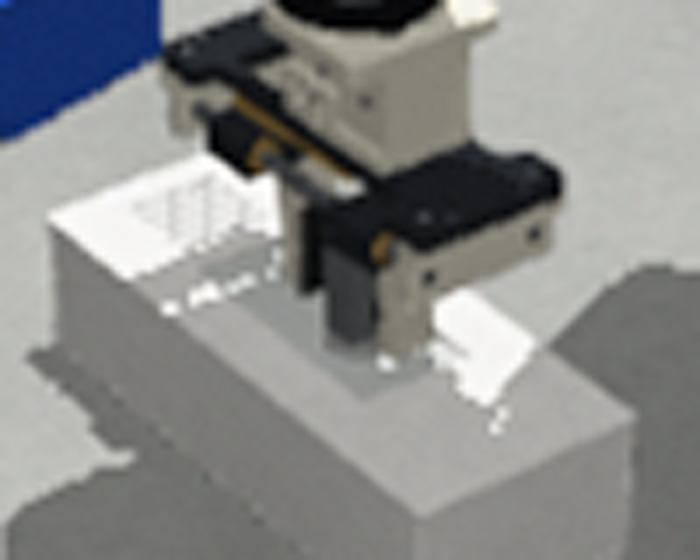

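The probe stands upright at (350,310) in the crop, collar on the plate, with the fingers clear. Retreating straight up.

Emit:
jog_arm(targets="0 0 -0.005 0 0 0 0.2; 0 0 -0.02 0 0 0 0.2; 0 0 -0.035 0 0 0 0.2; 0 0 -0.055 0 0 0 0.2; 0 0 -0.08 0 0 0 0.2; 0 0 -0.105 0 0 0 0.2; 0 0 -0.125 0 0 0 0.2; 0 0 -0.14 0 0 0 0.2")

```text
clock: 26.8
tool_pos: [0.5111, -0.064, 0.2273]
orientation: [-180.0, -0.2, -4.6]
force: [0.3, 0.5, 0.7]
opening: 0.0523
```

```bash
python3 - <<'E'
from h import *
from plant import snapshot,telemetry
import cv2
snapshot("wrist");s=snapshot("scene")
u,v=map(int,proj(s,[.511,-.064,.1]))
cv2.imwrite("pics/s8.png",cv2.resize(s["img"][v-50:v+50,u-50:u+50,::-1],None,fx=6,fy=6,interpolation=cv2.INTER_CUBIC))
for n,q in(("scene",s),("wrist",snapshot("wrist"))):
    C=cloud(q);ok=q["range_z"]>0
    near=ok&(np.hypot(C[...,0]-.511,C[...,1]+.064)<.02)
    for lo,hi in((.1255,.14),(.08,.1),(.1,.12)):
        m=near&(C[...,2]>lo)&(C[...,2]<hi); print(n,lo,m.sum(),C[m].mean(0).round(4) if m.any() else 0, np.median(C[m][:,2]) if m.any() else 0)
print(telemetry.get_obs()["clock"])
E
```

```text
scene 0.1255 37 [ 0.515  -0.0609  0.1294] 0.1294224645658764
scene 0.08 46 [ 0.5183 -0.0584  0.0904] 0.09139637316318902
scene 0.1 49 [ 0.5181 -0.0579  0.1102] 0.11005820492809353
wrist 0.1255 593 [ 0.5129 -0.0634  0.1335] 0.13406135345910553
wrist 0.08 92 [ 0.5222 -0.0647  0.0895] 0.08873784131597257
wrist 0.1 86 [ 0.5223 -0.0643  0.1105] 0.11122527823917391
26.95
```

View pics/s8.png

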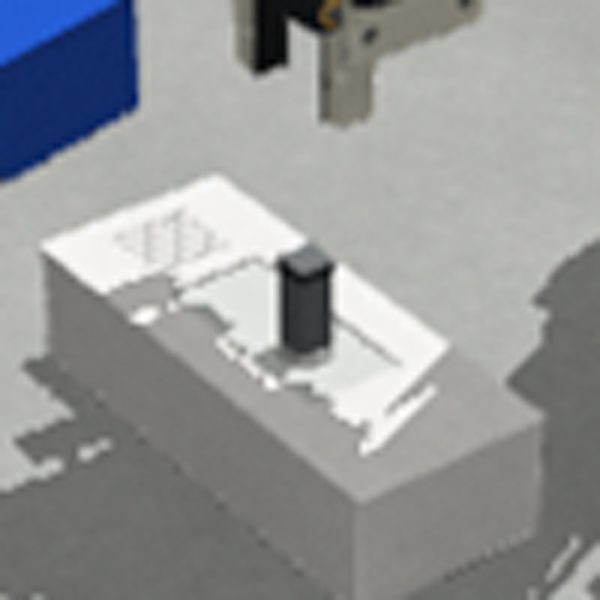

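The probe stands upright at (305,300) in the crop, collar on the plate. Its top reads about 0.132 m (expected 0.132), allowing for the wrist camera's 2 mm bias. Handing in.

```bash
python3 -c "
from plant import job;print(job.close_job())"
```

```text
the job is handed in; nothing more can be done
None
```

The probe is home in the hidden port, standing upright with its collar on the plate. The gripper is open and clear, and the job was handed in at about 27 s.

- **How it went:** I lifted the probe from the grey stand and set its tip on the plate about 45 mm from the window's middle. I slid it about 22 mm, pressing about 2 to 3 N, until the load vanished at the port, then pushed it down gently. The collar met the plate about 35 mm below first contact, with a force rise of about 1.6 N.
- **Finding the port:** A faint bright spot on the plate suggested where the port was, about 23 mm from the middle. I still found it by sliding, and the two agreed.
- **Last checks:** The final scene picture shows the probe upright and clear of the gripper. Its top reads 0.134 m in the wrist camera (about 0.132 m after that camera's 2 mm bias) and 0.129 m on average in the scene camera, against 0.132 m expected. The two cameras disagree by a few millimetres, which I put down to calibration.
- **Not checked:** I took no final pictures of the bystanders. The arm went nowhere near them, and I saw no unexpected contact forces.

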